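# Feel for the hidden bearer and stand the load on it

## Robot

A 6-joint arm with a two-finger parallel gripper is mounted at the origin on a cart in front of the work surface, level with it; the furniture and walls round the work are solid. World frame = base frame: x ahead of the robot, y to its left, z up, the work surface at z = 0. Lengths are in m, angles in rad, forces in N, time in s.
With the tool pointing down it reaches from about 0.35 to 0.775 m from the base axis. Payload 5.5 kg.
Tool frame: the origin (TCP) lies midway between the tips of the shut fingers; the grasp point (between the pads) lies 19 mm behind it (r.pinch_z is the distance from the TCP to the grasp point, in m); z points along the fingers, y is the line along which they close (so a half turn about z gives the same grasp; the last joint's range is limited). The gripper opens to 85 mm and grips with 20 to 120 N. Pads are 22 mm wide; open, the fingers measure 114 mm over their backs; the gripper's body (76 mm by 85 mm) begins 54 mm behind the grasp point. The pads swing forward as they close: fully open they stand 13 mm farther back than shut.
Start: joints at [1.005, 0.313, 0.046, 1.304, 0, 1.431], TCP at [0.238, 0.524, 0.231] pointing down, gripper open.
Joint ranges: [-2.76, 2.76], [-0.86, 1.69], [-1.03, 1.26], [-2.2, 2.34], [-1.47, 1.5], [-3.14, 3.14]. Speed limits (rad/s): [2.57, 2.57, 3.14, 3.14, 3.14, 3.14].

## Interface

Orientations are given as a unit quaternion [w, x, y, z].
In Python, from workcell import r gives the robot as it stands.
- The arm moves only by the shell command python3 -m jog 'ROWS'. ROWS is JSON, a list of rows, each a list of 3 entries, a list of its own where there are three numbers: the shift along the tool's x, y, z in mm, then the turn, a rotation vector about the tool's x, y, z in degrees, then the closure in counts, from 0 (fully open) to 255 (shut). A call has exactly 10 rows; each row shifts and turns the commanded pose from where the row before left it, along the tool's axes as they then stand; what a row does not reach is not made up. A row lasts 1/12 s, in which the tool goes at most 41.7 mm and 7.16 degrees, less where a joint would pass 70% of its speed; a pose out of reach is approached as far as the arm can. A call is refused whole if a number of a shift passes 41.7 or a number of a turn 7.16, either way. A call with a gripper value outside its range is refused whole. The fingers move at their own pace and stop on an object; the grip force is fixed at half the most. Time passes only in rows, so rows that do not move let the fingers close, or fill a call up. It gives the time, the measured TCP pose, the force, the opening and the grip force at its end, in the units of the state.
- r.read_state(): the state, without advancing time (a new reading comes with each control period).
- r.snapshot(name): name is "scene" or "top"; returns (picture, depth): 400x640x3 uint8, blue, green, red; 400x640 float32, m along the optical axis (not along the pixel's ray), 0 where there is no reading.
- r.camera_model(name): a dict with "fov_y" (degrees; the focal length in pixels is half the picture's height over the tangent of half this angle, whatever the lens; pixels are square), "cx", "cy" (the principal point, pixels), "R" (3x3) and "t" (3): a world point X has camera coordinates R X + t. Camera axes: x right, y down, z forward; pixel columns grow to the right and rows downward; lengths in m; the calibration is good to about 2 mm. A picture is of the moment at which its call begins. camera_model takes no time and is no camera call.
- r.job_done(): hands the job in; it is judged then, once.
Trained networks look in the newest picture that a camera, given by its name, has taken for a name from the list of things; names that differ only in an ending like _2 or _b are one class to them, and where a whole thing is asked for, a point or a joint stands for the part that bears it (a point fixed in the world has none). Each returns a list of dicts, best first, with "p" (0 to 1); they miss things now and then, are a little off and sometimes report something else, mostly with a low value. They report only what shows in the picture. A call takes as long as a camera call.
- r.recognise(query, camera): "bbox" ([centre column, centre row, width, height] in pixels, round what is visible of it).
The state is a dict: "clock": time; "joint_positions": joint angles; "qvel": joint speeds; "tau": joint torques, N m; "eef_pos": TCP position; "orientation": TCP orientation; "wrist_force": force on the tool from outside, world axes, zero at the start; "torque": the same for the moment, N m; "gripper_width": finger opening in m; "gripper_force": force on a finger pad.
Only numpy, scipy, OpenCV 4.12 (cv2) and the standard library are available. Lean on these libraries where they do the work, as an engineer would, in place of code of your own. Each camera call takes 0.05 s, during which the arm holds its last target. There are 200 camera calls.

## Task

Somewhere under the springy boards of the slatted panel one hidden bearer runs in line with the boards. With your closed fingertips press gently along the panel, board after board, until you feel where it stays firm; then stand the heavy blue-lidded carton upright on the boards, centred over that firm strip so that it neither sinks nor tips, and let go. Never push hard on the panel, do not set the carton down where the boards give way, and leave the other things alone.

Things in the scene. Friction and masses are not known exactly. Their poses are not given: they have to be found in the camera images.
- panel: Slatted panel fixed to the bench: dark wooden frame, 294 mm long (its y axis, to the robot's left at zero yaw) by 160 mm wide (its x axis), top 44 mm above the bench, filled with 22 light wooden boards, each 130 mm long along panel x, side by side along panel y at 12 mm pitch. Origin on the bench under the panel's centre, z up. Forces on it must stay under 25 N.
- boards_top (a point): Centre of the boards' upper faces, 50 mm above the bench and 6 mm above the frame. Each board is separately sprung and sinks straight down when pressed: 0.3 N to start, then 0.15 N per mm, 16 mm at most. Fingertips that cover two or three free boards meet 1.5 to 4 N at 5 mm depth.
- boards_left_end (a point): Left (+y) end of the row of boards at the boards' top, 132 mm from the centre. Hidden under the boards is one rubber-topped bearer, 30 mm wide, running along panel x, its middle anywhere from panel y = -85 to +85 mm. Boards above any part of it meet it after 0.3 mm, then 6 N per mm: more than 7 N within 4 mm of depth means the bearer. Nothing shows outside.
- boards_right_end (a point): Right (-y) end of the row of boards at the boards' top, 132 mm from the centre
- carton_center (a point): Carton of nuts with a blue lid, solid, 56 mm (its x) by 86 mm (its y) by 45 mm high, 0.65 to 0.95 kg, standing on the bench to the right of the panel; this point is at its centre, half-way up. Grasp it across the 56 mm. Set with its 86 mm along the boards, on free boards it sinks 5 mm or more; over the bearer it stays level and sinks about 1.5 mm.
- tape_measure: yellow tape measure, 38x79x62 mm, right front; origin at the middle of its underside; not to be moved
- tape_roll: black roll of insulating tape, 68 mm across, 19 mm high, behind the panel; origin at the middle of its underside; not to be moved
- tape_roll_2: green roll of insulating tape, 62 mm across, 19 mm high, lying on the black roll; origin at the middle of its underside; not to be moved
- spanner_4: small spanner, 136 mm long, behind the panel; origin at the middle of its underside; not to be moved
- driver_2: yellow-handled screwdriver, 170 mm long, at the back right; origin at the middle of its underside; not to be moved
- carton: The same carton: origin at the middle of its underside, axes as above

How it is judged:
On the way, in this order (a step that is already met when the one before it is completed fails the run):
1. the fingertips have pressed the boards with more than 3 N (contact force between the fingers and panel above 3 N), for 0.1 s.
2. the carton has been lifted clear, higher than the boards (height (world z) of carton_center above 0.085 m), for 0.1 s.
At the end, for the whole second after the job is handed in: The carton stands upright (within 0.06 rad) and at rest on the boards of the panel (its centre within 60 mm of the panel's middle in x and 115 mm in y), sunk by less than 3 mm, released (y of carton_center in the frame of panel between -0.115 and 0.115 m and x of carton_center in the frame of panel between -0.06 and 0.06 m and z of carton_center in the frame of panel between 0.0695 and 0.0765 m and angle between carton_center's own z axis and vertical below 0.06 rad and linear speed of carton below 0.02 m/s and contact force between carton and panel above 3 N); the robot touches nothing.
It fails at once if the fingers press the panel with more than 25 N (contact force between the fingers and panel above 25 N).
It fails at once if the carton is let down where the boards give: it sinks more than 4 mm into the panel (y of carton_center in the frame of panel between -0.115 and 0.115 m and x of carton_center in the frame of panel between -0.06 and 0.06 m and z of carton_center in the frame of panel below 0.0685 m).
It fails at once if the carton is dropped on or pushed against the panel with more than 40 N (contact force between carton and panel above 40 N).
It fails at once if a bystander is moved by more than 20 mm (distance of any of tape_measure, tape_roll, tape_roll_2, spanner_4, driver_2 from where it was at the start of the episode above 0.02 m).
It also fails if it takes over 72 s, if anything falls off the work surface, if the arm or the gripper's body presses on something with over 40 N, if the wrist force passes 120 N, or if a joint passes its speed limit or range.

## Working session

There is one attempt and no reset: what is moved stays moved. The work goes in short steps, Python scripts to look and compute and a shell command to move; the robot and the scene stay as the last step left them, time stands still between calls to the robot, and variables do not carry over. Pictures are saved under pics/ and viewed, at most 10 in all, crops included, and the job is handed in when it is done.

```bash
mkdir -p pics
cat > h.py <<'E'
import numpy as np, cv2
from workcell import r
def px2w(cam,u,v,d):
    m=r.camera_model(cam); f=200/np.tan(np.radians(m['fov_y'])/2)
    X=np.array([(u-m['cx'])*d/f,(v-m['cy'])*d/f,d]); return np.array(m['R']).T@(X-np.array(m['t']))
def cloud(cam,dep):
    m=r.camera_model(cam); f=dep.shape[0]/2/np.tan(np.radians(m['fov_y'])/2)
    v,u=np.mgrid[:400,:640]
    P=np.stack([(u-m['cx'])*dep/f,(v-m['cy'])*dep/f,dep],-1)-np.array(m['t'])
    return P@np.array(m['R'])
E
python3 - <<'E'
from h import *
for c in ['top','scene']:
    p,d=r.snapshot(c); cv2.imwrite(f'pics/{c}0.png',p); np.save(f'pics/{c}0.npy',d)
    C=cloud(c,d)
    for q in ['panel','carton','tape_measure','tape_roll','spanner_4','driver_2']:
        for o in r.recognise(q,c)[:2]:
            u,v=map(int,o['bbox'][:2]); print(c,q,np.round(o['bbox']),round(o['p'],2),C[v,u].round(3))
s=r.read_state(); print({k:np.round(v,3) for k,v in s.items()}, r.pinch_z)
E
```

```text
top panel [281. 232.  96.  56.] 0.91 [ 0.487 -0.07   0.051]
top carton [379. 220.  20.  28.] 0.65 [ 0.533 -0.373  0.049]
top tape_measure [415. 260.  25.  23.] 0.65 [ 0.412 -0.48   0.062]
top tape_roll [263. 165.  22.  19.] 0.51 [0.706 0.003 0.004]
top spanner_4 [315. 151.  14.  25.] 0.68 [ 0.757 -0.168 -0.   ]
top driver_2 [280. 233. 102.  58.] 0.22 [ 0.484 -0.068  0.052]
scene panel [283. 263. 158. 112.] 0.92 [ 0.455 -0.03   0.051]
scene carton [358. 185.  38.  31.] 0.59 [ 0.522 -0.354  0.047]
scene tape_measure [425. 184.  15.  30.] 0.9 [ 0.392 -0.459  0.053]
scene tape_measure [359. 187.  42.  31.] 0.45 [ 0.515 -0.352  0.048]
scene tape_roll [199. 225.  26.  21.] 0.83 [ 0.714 -0.007  0.024]
scene tape_roll [203. 236.  25.  22.] 0.78 [0.67  0.011 0.027]
scene spanner_4 [245. 202.  30.  25.] 0.62 [ 0.736 -0.157  0.005]
scene driver_2 [246. 202.  27.  26.] 0.61 [ 0.736 -0.157  0.005]
scene driver_2 [329. 173.  22.   5.] 0.54 [ 0.654 -0.398  0.014]
{'clock': np.float64(0.7), 'joint_positions': array([1.005, 0.313, 0.046, 1.304, 0.   , 1.431]), 'qvel': array([-0.001, -0.   , -0.001,  0.   ,  0.   ,  0.001]), 'tau': array([-1.0000e-03, -4.8029e+01,  2.9875e+01, -0.0000e+00, -0.0000e+00,
       -0.0000e+00]), 'eef_pos': array([0.238, 0.524, 0.231]), 'orientation': array([0.   , 0.211, 0.977, 0.   ]), 'wrist_force': array([-0.203, -0.542,  0.947]), 'torque': array([ 0.062, -0.027, -0.038]), 'gripper_force': np.float64(0.0), 'gripper_width': np.float64(0.085)} 0.0187
```

View pics/top0.png

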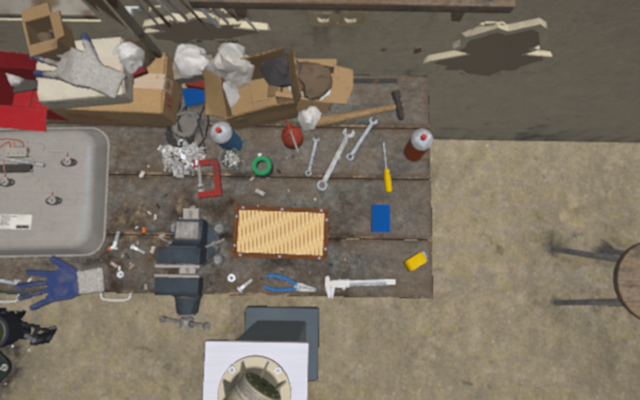

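View pics/scene0.png

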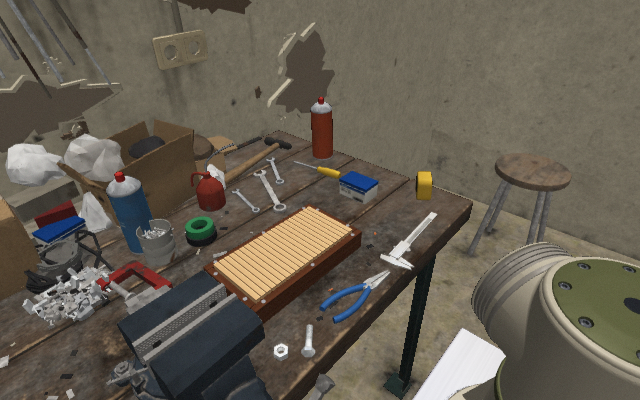

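The top view shows the panel at about (281,232), the carton at (381,219) and the tape measure at (415,261). There is a vice left of the panel. Next I fit rectangles to the panel and carton.

Run:
```python
from h import *
for c in ['top','scene']:
    p=cv2.imread(f'pics/{c}0.png'); d=np.load(f'pics/{c}0.npy'); C=cloud(c,d)
    hsv=cv2.cvtColor(p,cv2.COLOR_BGR2HSV)
    near=lambda x,y,rr:np.hypot(C[...,0]-x,C[...,1]-y)<rr
    masks={'boards':near(.487,-.07,.19)&(C[...,2]>.047)&(C[...,2]<.056)&(C[...,1]<.09)&(hsv[...,2]>140),
     'panel':near(.487,-.07,.19)&(C[...,2]>.035)&(C[...,2]<.056)&(C[...,1]<.1),
     'carton':near(.533,-.373,.09)&(C[...,2]>.038)&(C[...,2]<.06)}
    for k,m in masks.items():
        Q=C[m]; 
        rc=cv2.minAreaRect((Q[:,:2]*1000).astype(np.float32))
        print(c,k,len(Q),'med z',np.median(Q[:,2]).round(4),'mean',Q.mean(0).round(4),'rect',np.round(rc[0],1),np.round(rc[1],1),round(rc[2],1))
        print(np.round(cv2.boxPoints(rc)).tolist())
```

```text
top boards 3117 med z 0.0511 mean [ 0.4876 -0.0675  0.0512] rect [487.6 -73.4] [275.2 148.3] 89.4
[[412.0, -210.0], [560.0, -212.0], [563.0, 63.0], [415.0, 65.0]]
top panel 4719 med z 0.0495 mean [ 0.4882 -0.0674  0.049 ] rect [488.6 -66.7] [294.4 159.9] 88.8
[[406.0, -212.0], [565.0, -216.0], [572.0, 79.0], [412.0, 82.0]]
top carton 524 med z 0.0464 mean [ 0.538  -0.3761  0.0464] rect [ 538.  -376.3] [84.8 56.8] 0.6
[[495.0, -348.0], [496.0, -405.0], [581.0, -404.0], [580.0, -347.0]]
scene boards 5499 med z 0.0509 mean [ 0.484  -0.0565  0.0509] rect [489.5 -65.7] [147.8 284.4] 1.1
[[413.0, 75.0], [418.0, -209.0], [566.0, -206.0], [561.0, 78.0]]
scene panel 8138 med z 0.0504 mean [ 0.4751 -0.048   0.0488] rect [486.4 -69. ] [294.9 161.5] 88.8
[[403.0, -215.0], [564.0, -218.0], [570.0, 77.0], [409.0, 80.0]]
scene carton 466 med z 0.0461 mean [ 0.5335 -0.3735  0.0454] rect [ 536.7 -378. ] [87.4 59.5] 0.8
[[493.0, -349.0], [493.0, -408.0], [581.0, -407.0], [580.0, -348.0]]
```

```bash
python3 -m jog '[[[0,0,0],[0,0,-5.8],255],[[0,0,0],[0,0,-5.8],255],[[0,0,0],[0,0,-5.8],255],[[0,0,0],[0,0,-5.8],255],[[-16.4,-32,0],[0,0,0],255],[[-16.4,-32,0],[0,0,0],255],[[-16.4,-32,0],[0,0,0],255],[[-16.4,-32,0],[0,0,0],255],[[-16.4,-32,0],[0,0,0],255],[[-16.4,-32,0],[0,0,0],255]]'
python3 -m jog '[[[-16.4,-32,0],[0,0,0],255],[[-16.4,-32,0],[0,0,0],255],[[-16.4,-32,0],[0,0,0],255],[[-16.4,-32,0],[0,0,0],255],[[-16.4,-32,0],[0,0,0],255],[[-16.4,-32,0],[0,0,0],255],[[-16.4,-32,0],[0,0,0],255],[[-16.4,-32,0],[0,0,0],255],[[-16.4,-32,0],[0,0,0],255],[[-16.4,-32,0],[0,0,0],255]]'
```

```text
clock: 1.53
eef_pos: [0.3323, 0.3282, 0.2315]
orientation: [0.0, 0.01, 1.0, 0.0]
wrist_force: [0.7, 0.6, -0.4]
gripper_width: -0.0003
gripper_force: 0.0
clock: 2.37
eef_pos: [0.4897, 0.0045, 0.2316]
orientation: [0.0, 0.011, 1.0, 0.0]
wrist_force: [0.5, 0.7, 0.1]
gripper_width: -0.0002
gripper_force: 0.0
```

```bash
python3 -m jog '[[[0,0,33],[0,0,0],255],[[0,0,33],[0,0,0],255],[[0,0,33],[0,0,0],255],[[0,0,33],[0,0,0],255],[[0,0,33],[0,0,0],255],[[0,0,10],[0,0,0],255],[[0,0,3],[0,0,0],255],[[0,0,0],[0,0,0],255],[[0,0,0],[0,0,0],255],[[0,0,0],[0,0,0],255]]'
python3 -m jog '[[[0,0,2],[0,0,0],255],[[0,0,1],[0,0,0],255],[[0,0,0.5],[0,0,0],255],[[0,0,0.5],[0,0,0],255],[[0,0,0.5],[0,0,0],255],[[0,0,0.3],[0,0,0],255],[[0,0,0],[0,0,0],255],[[0,0,0],[0,0,0],255],[[0,0,0],[0,0,0],255],[[0,0,0],[0,0,0],255]]'
```

```text
clock: 3.2
eef_pos: [0.4911, 0.0061, 0.0554]
orientation: [0.002, 0.01, 1.0, -0.0]
wrist_force: [-0.1, -0.4, -0.1]
gripper_width: -0.0004
gripper_force: 0.0
clock: 4.03
eef_pos: [0.4893, 0.0063, 0.0485]
orientation: [0.0, 0.01, 1.0, 0.0]
wrist_force: [0.6, -1.1, 0.7]
gripper_width: -0.0003
gripper_force: 0.3
```

```bash
python3 -m jog '[[[0,0,0.5],[0,0,0],255],[[0,0,0.5],[0,0,0],255],[[0,0,0.4],[0,0,0],255],[[0,0,0],[0,0,0],255],[[0,0,0],[0,0,0],255],[[0,0,0],[0,0,0],255],[[0,0,0],[0,0,0],255],[[0,0,0],[0,0,0],255],[[0,0,0],[0,0,0],255],[[0,0,0],[0,0,0],255]]'
python3 -c "
from h import *
s=r.read_state();print(s['eef_pos'],s['wrist_force'])"
```

```text
clock: 4.87
eef_pos: [0.4892, 0.0063, 0.0471]
orientation: [0.0, 0.01, 1.0, 0.0]
wrist_force: [1.0, -0.5, 1.5]
gripper_width: -0.0001
gripper_force: 0.5
[0.48924635 0.00629012 0.04712182] [ 1.01666712 -0.48643121  1.52744016]
```

```bash
python3 -m jog '[[[0,0,-6],[0,0,0],255],[[0,-13,0],[0,0,0],255],[[0,-13,0],[0,0,0],255],[[0,0,2],[0,0,0],255],[[0,0,1],[0,0,0],255],[[0,0,0.5],[0,0,0],255],[[0,0,0.4],[0,0,0],255],[[0,0,0.4],[0,0,0],255],[[0,0,0],[0,0,0],255],[[0,0,0],[0,0,0],255]]'
```

```text
clock: 5.7
eef_pos: [0.4885, -0.0192, 0.0487]
orientation: [-0.0, 0.01, 1.0, 0.0]
wrist_force: [-0.6, -0.3, 1.1]
gripper_width: 0.0004
gripper_force: 0.3
```

```bash
python3 -m jog '[[[0,0,-4.3],[0,0,0],255],[[0,-13,0],[0,0,0],255],[[0,-13,0],[0,0,0],255],[[0,0,2],[0,0,0],255],[[0,0,1],[0,0,0],255],[[0,0,0.5],[0,0,0],255],[[0,0,0.4],[0,0,0],255],[[0,0,0.4],[0,0,0],255],[[0,0,0],[0,0,0],255],[[0,0,0],[0,0,0],255]]'
```

```text
clock: 6.53
eef_pos: [0.488, -0.0453, 0.0488]
orientation: [-0.0, 0.01, 1.0, 0.0]
wrist_force: [-0.5, 0.0, 1.2]
gripper_width: -0.0
gripper_force: 0.3
```

```bash
python3 -m jog '[[[0,0,-4.3],[0,0,0],255],[[0,-13,0],[0,0,0],255],[[0,-13,0],[0,0,0],255],[[0,0,2],[0,0,0],255],[[0,0,1],[0,0,0],255],[[0,0,0.5],[0,0,0],255],[[0,0,0.4],[0,0,0],255],[[0,0,0.4],[0,0,0],255],[[0,0,0],[0,0,0],255],[[0,0,0],[0,0,0],255]]'
```

```text
clock: 7.37
eef_pos: [0.4874, -0.0714, 0.0491]
orientation: [-0.0, 0.01, 1.0, -0.0]
wrist_force: [-1.8, -0.5, 3.7]
gripper_width: -0.0
gripper_force: 2.4
```

```bash
python3 -m jog '[[[0,0,-4.3],[0,0,0],255],[[0,-13,0],[0,0,0],255],[[0,-13,0],[0,0,0],255],[[0,0,2],[0,0,0],255],[[0,0,1],[0,0,0],255],[[0,0,0.5],[0,0,0],255],[[0,0,0.4],[0,0,0],255],[[0,0,0.4],[0,0,0],255],[[0,0,0],[0,0,0],255],[[0,0,0],[0,0,0],255]]'
```

```text
clock: 8.2
eef_pos: [0.4869, -0.0974, 0.049]
orientation: [0.0, 0.01, 1.0, -0.0]
wrist_force: [-2.1, -0.9, 5.1]
gripper_width: 0.0001
gripper_force: 2.5
```

```bash
python3 -m jog '[[[0,0,-4.3],[0,0,0],255],[[0,-12,0],[0,0,0],255],[[0,0,0],[0,0,0],255],[[0,0,2],[0,0,0],255],[[0,0,1],[0,0,0],255],[[0,0,0.5],[0,0,0],255],[[0,0,0.4],[0,0,0],255],[[0,0,0.4],[0,0,0],255],[[0,0,0],[0,0,0],255],[[0,0,0],[0,0,0],255]]'
```

```text
clock: 9.03
eef_pos: [0.4867, -0.1098, 0.049]
orientation: [0.0, 0.01, 1.0, -0.0]
wrist_force: [-1.9, -1.2, 4.5]
gripper_width: 0.0
gripper_force: 2.3
```

```bash
python3 -m jog '[[[0,0,-4.3],[0,0,0],255],[[0,-6,0],[0,0,0],255],[[0,0,0],[0,0,0],255],[[0,0,2],[0,0,0],255],[[0,0,1],[0,0,0],255],[[0,0,0.5],[0,0,0],255],[[0,0,0.4],[0,0,0],255],[[0,0,0.4],[0,0,0],255],[[0,0,0],[0,0,0],255],[[0,0,0],[0,0,0],255]]'
```

```text
clock: 9.87
eef_pos: [0.4865, -0.1155, 0.0487]
orientation: [-0.0, 0.01, 1.0, 0.0]
wrist_force: [0.3, -0.1, 0.2]
gripper_width: -0.0001
gripper_force: 0.3
```

```bash
python3 -m jog '[[[0,0,-4.3],[0,0,0],255],[[0,-6,0],[0,0,0],255],[[0,0,0],[0,0,0],255],[[0,0,2],[0,0,0],255],[[0,0,1],[0,0,0],255],[[0,0,0.5],[0,0,0],255],[[0,0,0.4],[0,0,0],255],[[0,0,0.4],[0,0,0],255],[[0,0,0],[0,0,0],255],[[0,0,0],[0,0,0],255]]'
```

```text
clock: 10.7
eef_pos: [0.4864, -0.1216, 0.0487]
orientation: [-0.0, 0.01, 1.0, 0.0]
wrist_force: [-0.4, 0.6, 0.6]
gripper_width: -0.0004
gripper_force: 0.3
```

```bash
python3 -m jog '[[[0,0,-4.3],[0,0,0],255],[[0,33,0],[0,0,0],255],[[0,33,0],[0,0,0],255],[[0,0,2],[0,0,0],255],[[0,0,1],[0,0,0],255],[[0,0,0.5],[0,0,0],255],[[0,0,0.4],[0,0,0],255],[[0,0,0.4],[0,0,0],255],[[0,0,0],[0,0,0],255],[[0,0,0],[0,0,0],255]]'
```

```text
clock: 11.53
eef_pos: [0.4882, -0.0561, 0.0491]
orientation: [0.0, 0.011, 1.0, 0.0]
wrist_force: [-1.1, 1.4, 4.2]
gripper_width: 0.0001
gripper_force: 2.1
```

```bash
python3 -m jog '[[[0,0,-4.3],[0,0,0],255],[[0,-6,0],[0,0,0],255],[[0,0,0],[0,0,0],255],[[0,0,2],[0,0,0],255],[[0,0,1],[0,0,0],255],[[0,0,0.5],[0,0,0],255],[[0,0,0.4],[0,0,0],255],[[0,0,0.4],[0,0,0],255],[[0,0,0],[0,0,0],255],[[0,0,0],[0,0,0],255]]'
```

```text
clock: 12.37
eef_pos: [0.4876, -0.0619, 0.049]
orientation: [-0.0, 0.01, 1.0, -0.0]
wrist_force: [-2.4, -2.1, 3.9]
gripper_width: 0.0001
gripper_force: 2.4
```

```bash
python3 -m jog '[[[0,0,-4.3],[0,0,0],255],[[0,-20,0],[0,0,0],255],[[0,0,0],[0,0,0],255],[[0,0,2],[0,0,0],255],[[0,0,1],[0,0,0],255],[[0,0,0.5],[0,0,0],255],[[0,0,0.4],[0,0,0],255],[[0,0,0.4],[0,0,0],255],[[0,0,0],[0,0,0],255],[[0,0,0],[0,0,0],255]]'
```

```text
clock: 13.2
eef_pos: [0.4871, -0.0812, 0.049]
orientation: [-0.0, 0.01, 1.0, 0.0]
wrist_force: [-0.8, 1.0, 4.6]
gripper_width: 0.0001
gripper_force: 2.5
```

```bash
python3 -m jog '[[[0,0,-4.3],[0,0,0],255],[[0,31,0],[0,0,0],255],[[0,0,0],[0,0,0],255],[[0,0,2],[0,0,0],255],[[0,0,1],[0,0,0],255],[[0,0,0.5],[0,0,0],255],[[0,0,0.4],[0,0,0],255],[[0,0,0.4],[0,0,0],255],[[0,0,0],[0,0,0],255],[[0,0,0],[0,0,0],255]]'
```

```text
clock: 14.03
eef_pos: [0.488, -0.051, 0.0488]
orientation: [-0.0, 0.011, 1.0, -0.0]
wrist_force: [-0.8, -0.3, 0.7]
gripper_width: 0.0001
gripper_force: 0.3
```

```bash
python3 -m jog '[[[0,0,-4.3],[0,0,0],255],[[0,-31,0],[0,0,0],255],[[0,-32,0],[0,0,0],255],[[0,0,2],[0,0,0],255],[[0,0,1],[0,0,0],255],[[0,0,0.5],[0,0,0],255],[[0,0,0.4],[0,0,0],255],[[0,0,0.4],[0,0,0],255],[[0,0,0],[0,0,0],255],[[0,0,0],[0,0,0],255]]'
```

```text
clock: 14.87
eef_pos: [0.4866, -0.1128, 0.0488]
orientation: [-0.0, 0.01, 1.0, 0.0]
wrist_force: [0.1, 0.3, 0.5]
gripper_width: -0.0001
gripper_force: 0.3
```

```bash
python3 -m jog '[[[0,0,-38],[0,0,0],255],[[0,0,-38],[0,0,0],255],[[-8,-37.6,0],[0,0,0],200],[[-8,-37.6,0],[0,0,0],0],[[-8,-37.6,0],[0,0,0],0],[[-8,-37.6,0],[0,0,0],0],[[-8,-37.6,0],[0,0,0],0],[[-8,-37.6,0],[0,0,0],0],[[-8,-37.6,0],[0,0,0],0],[[0,0,0],[0,0,-1.9],0]]'
python3 -m jog '[[[0,0,0],[0,0,0],0],[[0,0,0],[0,0,0],0],[[0,0,0],[0,0,0],0],[[0,0,0],[0,0,0],0],[[0,0,0],[0,0,0],0],[[0,0,0],[0,0,0],0],[[0,0,0],[0,0,0],0],[[0,0,0],[0,0,0],0],[[0,0,0],[0,0,0],0],[[0,0,0],[0,0,0],0]]'
```

```text
clock: 15.7
eef_pos: [0.5382, -0.385, 0.1238]
orientation: [0.001, -0.004, 1.0, -0.002]
wrist_force: [0.3, -0.5, 1.0]
gripper_width: 0.0854
gripper_force: 0.0
clock: 16.53
eef_pos: [0.5372, -0.3779, 0.1248]
orientation: [0.0, -0.006, 1.0, -0.0]
wrist_force: [-0.4, -0.8, -0.3]
gripper_width: 0.0853
gripper_force: 0.0
```

```bash
python3 -m jog '[[[0,0,35],[0,0,0],0],[[0,0,35],[0,0,0],0],[[0,0,25],[0,0,0],0],[[0,0,15],[0,0,0],0],[[0,0,8],[0,0,0],0],[[0,0,0],[0,0,0],0],[[0,0,0],[0,0,0],0],[[0,0,0],[0,0,0],255],[[0,0,0],[0,0,0],255],[[0,0,0],[0,0,0],255]]'
python3 -m jog '[[[0,0,0],[0,0,0],255],[[0,0,0],[0,0,0],255],[[0,0,0],[0,0,0],255],[[0,0,0],[0,0,0],255],[[0,0,-5],[0,0,0],255],[[0,0,-10],[0,0,0],255],[[0,0,-10],[0,0,0],255],[[0,0,0],[0,0,0],255],[[0,0,0],[0,0,0],255],[[0,0,0],[0,0,0],255]]'
```

```text
clock: 17.37
eef_pos: [0.5382, -0.3791, 0.0088]
orientation: [0.001, -0.006, 1.0, -0.001]
wrist_force: [-1.0, -2.3, -3.4]
gripper_width: 0.054
gripper_force: 65.0
clock: 18.2
eef_pos: [0.537, -0.3778, 0.0315]
orientation: [-0.0, -0.006, 1.0, 0.0]
wrist_force: [-0.7, -0.3, -7.9]
gripper_width: 0.054
gripper_force: 65.4
```

```bash
python3 -m jog '[[[0,0,-20],[0,0,0],255],[[0,0,-30],[0,0,0],255],[[0,0,-15],[0,0,0],255],[[0,0,0],[0,0,1.9],255],[[3,15,0],[0,0,0],255],[[6,33,0],[0,0,0],255],[[6,33,0],[0,0,0],255],[[6,33,0],[0,0,0],255],[[6,33,0],[0,0,0],255],[[6,33,0],[0,0,0],255]]'
python3 -m jog '[[[6,33,0],[0,0,0],255],[[6,33,0],[0,0,0],255],[[6,33,0],[0,0,0],255],[[4,15,0],[0,0,0],255],[[0,0,0],[0,0,0],255],[[0,0,0],[0,0,0],255],[[0,0,0],[0,0,0],255],[[0,0,0],[0,0,0],255],[[0,0,0],[0,0,0],255],[[0,0,0],[0,0,0],255]]'
python3 - <<'E'
from h import *
for c in ['top','scene']:
    p,d=r.snapshot(c); cv2.imwrite(f'pics/{c}1.png',p[150:320,180:420] if 0 else p); np.save(f'pics/{c}1.npy',d)
cv2.imwrite('pics/crop1.png',cv2.resize(p[150:350,150:450],None,fx=2.6,fy=2.6))
E
```

```text
clock: 19.03
eef_pos: [0.5069, -0.1956, 0.0961]
orientation: [-0.0, 0.011, 1.0, 0.0]
wrist_force: [0.9, 1.3, -7.5]
gripper_width: 0.0544
gripper_force: 67.0
clock: 19.87
eef_pos: [0.4885, -0.0837, 0.0967]
orientation: [0.0, 0.011, 1.0, -0.0]
wrist_force: [-0.7, 0.3, -7.5]
gripper_width: 0.0543
gripper_force: 67.2
```

View pics/crop1.png

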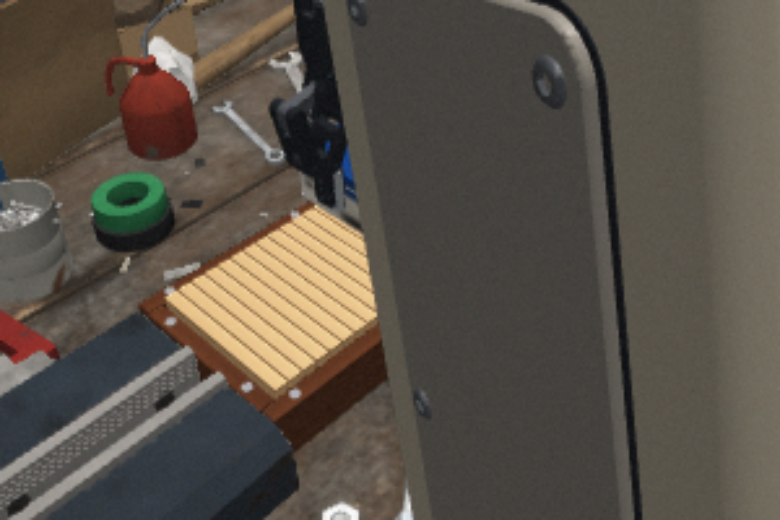

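The image shows the carton in the fingers (around (340,180) in the crop), mostly hidden by the arm, with everything else undisturbed. I'll lower it next, slowly near contact.

```bash
python3 -m jog '[[[0,1.2,10],[0,0,0],255],[[0,0,12],[0,0,0],255],[[0,0,8],[0,0,0],255],[[0,0,5],[0,0,0],255],[[0,0,2],[0,0,0],255],[[0,0,0.5],[0,0,0],255],[[0,0,0],[0,0,0],255],[[0,0,0],[0,0,0],255],[[0,0,0],[0,0,0],255],[[0,0,0],[0,0,0],255]]'
python3 -m jog '[[[0,0,0.4],[0,0,0],255],[[0,0,0.4],[0,0,0],255],[[0,0,0.4],[0,0,0],255],[[0,0,0.4],[0,0,0],255],[[0,0,0.4],[0,0,0],255],[[0,0,0],[0,0,0],255],[[0,0,0],[0,0,0],255],[[0,0,0],[0,0,0],255],[[0,0,0],[0,0,0],255],[[0,0,0],[0,0,0],255]]'
```

```text
clock: 20.8
eef_pos: [0.4888, -0.0818, 0.0597]
orientation: [0.0, 0.01, 1.0, -0.0]
wrist_force: [0.3, 0.3, -8.0]
gripper_width: 0.0542
gripper_force: 67.3
clock: 21.63
eef_pos: [0.4885, -0.0817, 0.0575]
orientation: [0.0, 0.01, 1.0, -0.0]
wrist_force: [-1.8, 1.0, -1.5]
gripper_width: 0.0538
gripper_force: 68.0
```

```bash
python3 -m jog '[[[0,0,0.3],[0,0,0],255],[[0,0,0],[0,0,0],255],[[0,0,0],[0,0,0],255],[[0,0,0],[0,0,0],255],[[0,0,0],[0,0,0],255],[[0,0,0],[0,0,0],255],[[0,0,0],[0,0,0],255],[[0,0,0],[0,0,0],255],[[0,0,0],[0,0,0],255],[[0,0,0],[0,0,0],255]]'
```

```text
clock: 22.47
eef_pos: [0.4885, -0.0817, 0.0571]
orientation: [0.0, 0.01, 1.0, -0.0]
wrist_force: [-1.5, 0.9, 1.0]
gripper_width: 0.0541
gripper_force: 68.4
```

Weight fully borne with no further sinking; release and rise.

```bash
python3 -m jog '[[[0,0,0],[0,0,0],0],[[0,0,0],[0,0,0],0],[[0,0,0],[0,0,0],0],[[0,0,0],[0,0,0],0],[[0,0,0],[0,0,0],0],[[0,0,0],[0,0,0],0],[[0,0,0],[0,0,0],0],[[0,0,-5],[0,0,0],0],[[0,0,-10],[0,0,0],0],[[0,0,-20],[0,0,0],0]]'
python3 -m jog '[[[0,0,-30],[0,0,0],0],[[0,0,-30],[0,0,0],0],[[0,0,-30],[0,0,0],0],[[0,30,0],[0,0,0],0],[[0,35,0],[0,0,0],0],[[0,35,0],[0,0,0],0],[[0,35,0],[0,0,0],0],[[0,35,0],[0,0,0],0],[[0,35,0],[0,0,0],0],[[0,35,0],[0,0,0],0]]'
python3 - <<'E'
from h import *
p,d=r.snapshot('scene'); cv2.imwrite('pics/crop2.png',cv2.resize(p[150:350,150:450],None,fx=2.6,fy=2.6))
for c in ['top','scene']:
    p,d=r.snapshot(c); C=cloud(c,d)
    m=(abs(C[...,0]-.488)<.07)&(abs(C[...,1]+.082)<.06)&(C[...,2]>.085)&(C[...,2]<.11)
    Q=C[m]; 
    if len(Q)<30: print(c,len(Q)); continue
    A=np.c_[Q[:,:2]-Q[:,:2].mean(0),np.ones(len(Q))]; print(c,len(Q),Q.mean(0).round(4),np.linalg.lstsq(A,Q[:,2],rcond=None)[0].round(4),cv2.minAreaRect((Q[:,:2]*1000).astype(np.float32)))
E
```

```text
clock: 23.3
eef_pos: [0.4868, -0.0812, 0.0912]
orientation: [-0.002, 0.01, 1.0, 0.001]
wrist_force: [0.3, 0.2, 0.9]
gripper_width: 0.0855
gripper_force: 0.0
clock: 24.13
eef_pos: [0.4933, 0.16, 0.1833]
orientation: [0.001, 0.01, 1.0, 0.0]
wrist_force: [1.6, -0.6, -0.0]
gripper_width: 0.0855
gripper_force: 0.0
top 547 [ 0.4881 -0.0797  0.0953] [-0.0133 -0.0034  0.0953] ((488.41278076171875, -79.53652954101562), (56.31414794921875, 84.55806732177734), 89.90350341796875)
scene 938 [ 0.4823 -0.0777  0.0943] [ 0.0204 -0.0398  0.0943] ((487.18701171875, -80.77366638183594), (57.36071014404297, 88.39087677001953), 89.6138916015625)
```

View pics/crop2.png

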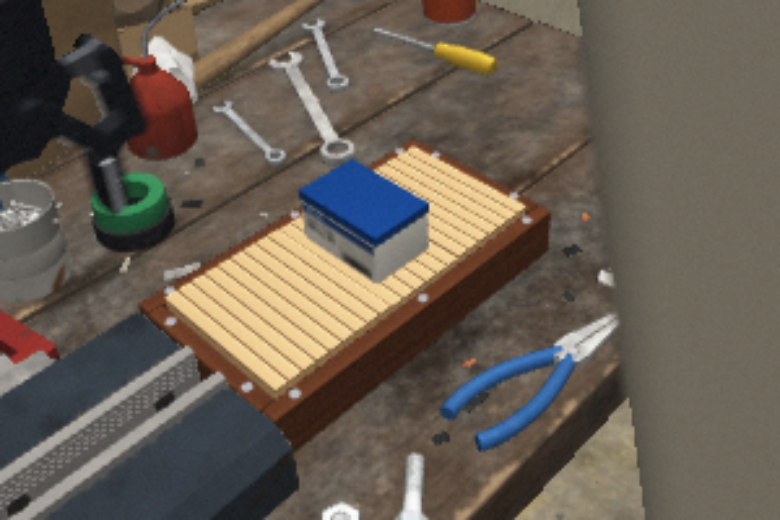

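The carton (at about (365,220) in the crop) stands level and square on the boards, and the arm is clear of it. I'm handing in.

```bash
python3 -c "
from workcell import r
print(r.job_done())"
```

```text
the job is handed in; nothing more can be done
None
```

I found the hidden bearer at about panel y = -14 mm (world y ≈ -0.0825 m) and stood the carton upright on it, centred to within about 3 mm. It was released and looked level in the last picture, with nothing else seen to move, and I handed the job in at about 24 s; no verdict came back.

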